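# Tip the ploughed field out of the model railway

### The job

The brown ploughed field on the model railway board needs replanting. Press down on its paved grey end so that its other end tips up out of the pocket, take hold of that raised end, and lay the field right way up, roughly in the middle of the shallow white tray. Set it down rather than dropping it, and leave the green and the yellow field lying flush in their pockets.

Things in the scene. Friction and masses are not known exactly. Their poses are not given: they have to be found in the camera images.
- brown_tile: Loose tile, brown ploughed field, 90 g, flush in one of 3 pockets of a fixed grass board; tops 33 mm above the table. Origin 28 mm below the centre of its top; x along its 100 mm length to the paved grey end, y across 50 mm, z up. Slab 6 mm thick (z 22 to 28 mm) on a black foot 30 mm wide, x -30 to +4 mm. Put on a flat floor it rests level or tipped 26 degrees; both are right.
- brown_press (a point): Black dot on the brown tile's light grey paved end (the last 30 mm), on the top at x = 34 mm of the tile. Pressed 8 to 14 mm down here (under 2 N) the tile rocks over its foot's edge and stays tipped by itself, about 26 degrees, this dot some 16 mm lower. Pressing the other end does not work: it falls back.
- brown_grip (a point): Point within the slab on the tile's centre line, x = -39, z = 25 mm of the tile, near the end that rises. With the tile tipped the slab's underside here is about 10 mm above the board's top (6 mm for 10 mm nearer the middle, 14 at the end): pinch its two side edges (50 mm apart along the tile's y) from above, fingertips just over the board.
- green_tile: Bystander: tile with a bright green field in another pocket, built as the brown one; it tips as easily, so keep pressure off it. Pockets lie 85 mm apart along the tiles' y, 56 mm wide, 28 mm deep, with gaps round the tile of 3 mm (sides), 4 mm (-x) and 9 mm (+x).
- yellow_tile: Bystander: tile with a yellow field in the remaining pocket, built as the brown one; keep pressure off it. On the board's far strip, 97 mm and more along +x from the tiles' middles, stand a fixed red toy wagon, a cottage and small trees, up to 50 mm above the board's top.
- tray: Fixed white tray, 200 mm along x by 150 mm along y, lying on the table beside the board. Origin: centre of its underside, z up. Floor 4 mm thick; a grey lip, 4 mm thick, stands 10 mm above the table all round.
Mind the look-alikes: they are no part of the job. There is more than one size of the brown_tile; the job needs the smaller. There is more than one size of the tray; the job needs the larger.

How it is judged:
By the outcome, as a careful person would: the job done as asked, in the order asked, and still so for the second after the job is handed in, with the robot touching nothing.
It also fails if it takes over 45 s, if anything falls off the work surface, if the arm or the gripper's body presses on something with over 40 N, if the wrist force passes 120 N, or if a joint passes its speed limit or range.

### The arm

A 6-joint arm with a two-finger parallel gripper is mounted at the origin on the work surface. World frame = base frame: x ahead of the robot, y to its left, z up, the work surface at z = 0. Lengths are in m, angles in degrees, forces in N, time in s.
With the tool pointing down it reaches from about 0.3 to 0.75 m from the base axis. Payload 8.5 kg.
Tool frame: the origin (TCP) lies midway between the tips of the shut fingers; the grasp point (between the pads) lies env.tcp_to_grasp behind it (env.tcp_to_grasp is the distance from the TCP to the grasp point, in m); z points along the fingers, y is the line along which they close (so a half turn about z gives the same grasp; the last joint's range is limited). The gripper opens to 85 mm and grips with 20 to 120 N. Pads are 22 mm wide; open, the fingers measure 114 mm over their backs; the gripper's body (76 mm by 85 mm) begins 54 mm behind the grasp point. The pads swing forward as they close: fully open they stand 13 mm farther back than shut.
Start: joints at [59.227, 21.807, 74.336, -0, 83.858, -12.336], TCP at [0.174, 0.522, 0.231] pointing down, gripper open.
Joint ranges: [-178.18, 178.18], [-50.72, 133.34], [12.68, 142.11], [-81.47, 261.47], [9.98, 163.14], [-165.26, 165.26]. Speed limits (degrees/s): [136.94, 136.94, 180, 180, 180, 180].

### API

Orientations are given as a 3x3 rotation matrix whose columns are the frame's x, y, z axes.
In Python, from rig import observe, optics, job, env gives the robot as it stands. The module is installed in compiled form; this text tells all that it offers.
- The arm moves only by the shell command python3 -m jog 'ROWS' [FORCE]. ROWS is JSON, a list of rows, each a list of 7 numbers: the turn, a rotation vector about the tool's x, y, z in rad, then the shift along the tool's x, y, z in m, then the opening in per cent of the stroke, from 0 (shut) to 100 (fully open). A call has 1 to 10 rows; each row shifts and turns the commanded pose from where the row before left it, along the tool's axes as they then stand; what a row does not reach is not made up. A row lasts 1/8 s, in which the tool goes at most 62.5 mm and 10.7 degrees, less where a joint would pass 70% of its speed; a pose out of reach is approached as far as the arm can. A call is refused whole if a number of a shift passes 0.0625 or a number of a turn 0.188, either way. A call with a gripper value outside its range is refused whole. The fingers move at their own pace and stop on an object; FORCE is the grip in N (left out, the last holds). Time passes only in rows, so rows that do not move let the fingers close. It gives the time, the measured TCP pose, the force, the opening and the grip force at its end, in the units of the state.
- observe(): the state, without advancing time (a new reading comes with each control period).
- optics.get_image(name): name is "scene" or "top" or "wrist"; returns a dict with "pixels" (420x560x3 uint8, red, green, blue), "mtx" (3x3 intrinsics, pixels), "dist_coeffs" ([k1, k2, p1, p2, k3] as OpenCV has them; the pictures are not rectified), "rvec" (rotation vector, rad) and "tvec" (3), from world to camera coordinates, as OpenCV has them. Camera axes: x right, y down, z forward; pixel columns grow to the right and rows downward; lengths in m; the calibration is good to about 2 mm. A picture is of the moment at which its call begins. There is no depth.
- job.close_job(): hands the job in; it is judged then, once.
The state is a dict: "time_s": time; "q": joint angles; "qvel": joint speeds; "joint_efforts": joint torques, N m; "position": TCP position; "tool_rot": TCP orientation; "ft_force": force on the tool from outside, world axes, zero at the start; "wrist_torque": the same for the moment, N m; "grip_width": finger opening in m; "gripper_force": force on a finger pad.
Only numpy, scipy, OpenCV 4.12 (cv2) and the standard library are available. Lean on these libraries where they do the work, as an engineer would, in place of code of your own. Each camera call takes 0.05 s, during which the arm holds its last target. There are 200 camera calls.

## Working session

There is one attempt and no reset: what is moved stays moved. The work goes in short steps, Python scripts to look and compute and a shell command to move; the robot and the scene stay as the last step left them, time stands still between calls to the robot, and variables do not carry over. Pictures are saved under pics/ and viewed, at most 10 in all, crops included, and the job is handed in when it is done.

```bash
mkdir -p pics; cat > h.py <<'E'
import numpy as np,cv2
from rig import observe,optics,job,env
def snap(n,f):
    im=optics.get_image(n); cv2.imwrite('pics/'+f+'.png',im['pixels'][:,:,::-1]); np.save('pics/'+f+'.npy',im,allow_pickle=True); return im
def load(f): return np.load('pics/'+f+'.npy',allow_pickle=True).item()
def ray(im,uv,z):
    uv=np.array(uv,float).reshape(-1,1,2)
    n=cv2.undistortPoints(uv,np.array(im['mtx']),np.array(im['dist_coeffs'])).reshape(-1,2)
    R=cv2.Rodrigues(np.array(im['rvec'],float))[0];t=np.array(im['tvec'],float).reshape(3)
    c=-R.T@t; d=np.c_[n,np.ones(len(n))]@R
    return c+d*((z-c[2])/d[:,2])[:,None]
E
python3 - <<'E'
from h import *
snap('top','top0');snap('scene','scene0')
s=observe();print(s['position'],s['tool_rot'],s['ft_force'],s['grip_width'],env.tcp_to_grasp)
E
```

```text
[0.17381706 0.52152454 0.23079063] [[-9.48666468e-01  3.16277624e-01 -6.29586383e-04]
 [ 3.16278158e-01  9.48665836e-01 -1.12203488e-03]
 [ 2.42392565e-04 -1.26356129e-03 -9.99999172e-01]] [ 0.40194978 -0.10624323 -0.10694878] 0.08530851681714482 0.0187
```

View pics/top0.png

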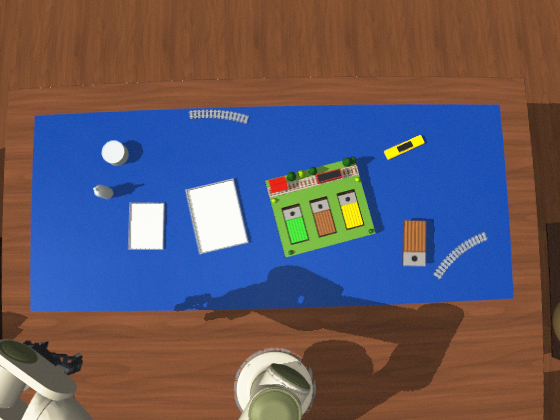

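View pics/scene0.png

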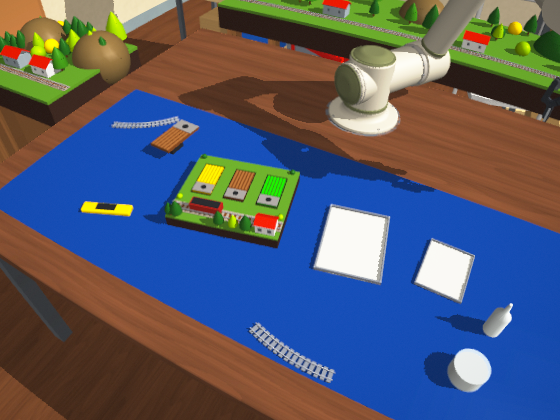

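The top view shows the brown tile in the board at about px (321,216) with its grey end up-image (320,203). The large tray is at (217,216), and the larger look-alike tile is at (414,243).

```bash
python3 - <<'E'
from h import *
im=load('top0');p=im['pixels']
c=p[160:260,180:390][:,:,::-1];cv2.imwrite('pics/crop0.png',cv2.resize(c,None,fx=3.8,fy=3.8,interpolation=cv2.INTER_CUBIC))
g=p.astype(int)
def rect(m,box,z,name):
    x0,y0,x1,y1=box;mm=np.zeros(m.shape,np.uint8);mm[y0:y1,x0:x1]=m[y0:y1,x0:x1]
    cs=max(cv2.findContours(mm,0,2)[0],key=cv2.contourArea)
    r=cv2.minAreaRect(cs);b=ray(im,cv2.boxPoints(r),z)
    print(name,r,'\n',b.round(4).tolist(),b.mean(0).round(4))
hsv=cv2.cvtColor(p,cv2.COLOR_RGB2HSV)
H,S,V=[hsv[:,:,i].astype(int) for i in range(3)]
rect((S<50)&(V>110),(180,170,255,260),.008,'tray')
rect((H<15)&(S>80)&(S<230),(305,195,340,245),.033,'brownfield')
rect((S<60),(305,190,335,215),.033,'browngrey')
rect((H>20)&(H<33)&(S>150),(335,185,372,235),.033,'yellow')
rect((H>50)&(H<70)&(S>200)&(V>150),(280,205,312,250),.033,'green')
E
```

```text
tray ((216.23574829101562, 215.86378479003906), (65.89279174804688, 49.49320602416992), 76.90811157226562) 
 [[0.6029, 0.2551, 0.008], [0.6333, 0.108, 0.008], [0.438, 0.0666, 0.008], [0.4079, 0.2118, 0.008]] [0.5205 0.1604 0.008 ]
brownfield ((324.3113098144531, 222.33961486816406), (24.17545509338379, 17.170068740844727), 74.05460357666016) 
 [[0.5189, -0.1284, 0.033], [0.5317, -0.1779, 0.033], [0.4624, -0.1951, 0.033], [0.4498, -0.1458, 0.033]] [ 0.4907 -0.1618  0.033 ]
browngrey ((319.5882568359375, 205.3529510498047), (10.186494827270508, 17.947635650634766), 75.96376037597656) 
 [[0.5503, -0.1202, 0.033], [0.5621, -0.1724, 0.033], [0.5324, -0.1787, 0.033], [0.5208, -0.1266, 0.033]] [ 0.5414 -0.1495  0.033 ]
yellow ((351.6470947265625, 215.08827209472656), (23.768489837646484, 17.705097198486328), 75.96376037597656) 
 [[0.5388, -0.2107, 0.033], [0.5505, -0.2627, 0.033], [0.4813, -0.2771, 0.033], [0.47, -0.2253, 0.033]] [ 0.5102 -0.244   0.033 ]Traceback (most recent call last):
  File "<stdin>", line 16, in <module>
  File "<stdin>", line 7, in rect
ValueError: max() iterable argument is empty
```

View pics/crop0.png

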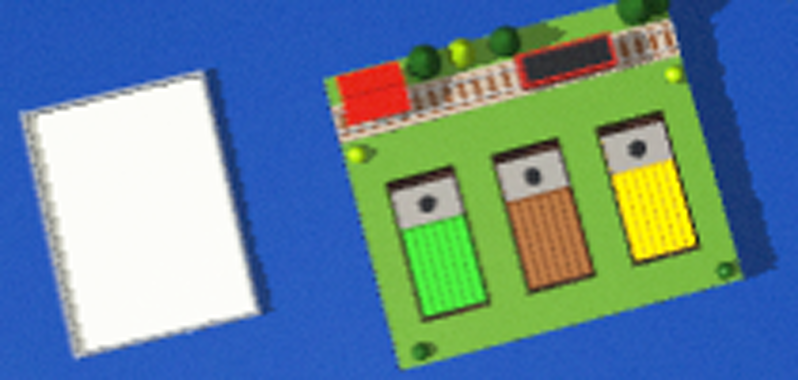

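The crop confirms the dot near px (320,206) in the full image. The tile's x axis is about 12.8° from world x. I'll turn the tool so its y lies along the tile's y and go above the dot.

```bash
python3 -m jog '[[0,0,-0.18,0,0,0,100],[0,0,-0.18,0,0,0,100],[0,0,-0.184,0,0,0,100],[0,0,0,-0.016,-0.057,0,100],[0,0,0,-0.016,-0.057,0,100],[0,0,0,-0.016,-0.057,0,100],[0,0,0,-0.016,-0.057,0,100],[0,0,0,-0.016,-0.057,0,100],[0,0,0,-0.016,-0.057,0,100],[0,0,0,-0.016,-0.057,0,100]]'
python3 -m jog '[[0,0,0,-0.016,-0.057,0,100],[0,0,0,-0.016,-0.057,0,100],[0,0,0,-0.016,-0.057,0,100],[0,0,0,-0.016,-0.057,0,100],[0,0,0,-0.016,-0.057,0,100],[0,0,0,0,0,0.02,100],[0,0,0,0,0,0,100]]'
python3 - <<'E'
from h import *
snap('wrist','w1');print(observe()['tool_rot'].round(3) if hasattr(observe()['tool_rot'],'round') else observe()['tool_rot'])
E
```

```text
time_s: 1.35
position: [0.3716, 0.1555, 0.2313]
tool_rot: [[-0.975, -0.22, 0.0], [-0.22, 0.975, 0.0], [-0.0, 0.0, -1.0]]
ft_force: [1.3, 1.2, 0.4]
grip_width: 0.0854
gripper_force: 0.0
time_s: 2.22
position: [0.5112, -0.1032, 0.2098]
tool_rot: [[-0.976, -0.22, -0.004], [-0.22, 0.976, 0.002], [0.003, 0.002, -1.0]]
ft_force: [-0.5, 0.2, 0.6]
grip_width: 0.0857
gripper_force: 0.0
[[-0.975 -0.22  -0.002]
 [-0.22   0.975  0.001]
 [ 0.001  0.001 -1.   ]]
```

View pics/w1.png

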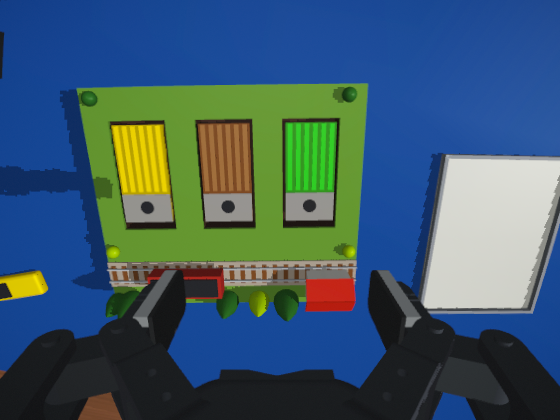

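The wrist view shows the brown tile's dot at px (228,206), its near field end at row 123, and the paved end at row 222.

```bash
python3 - <<'E'
from h import *
im=load('w1');p=im['pixels']
hsv=cv2.cvtColor(p,cv2.COLOR_RGB2HSV);H,S,V=[hsv[:,:,i].astype(int) for i in range(3)]
def big(m,b):
    mm=np.zeros(m.shape,np.uint8);mm[b[1]:b[3],b[0]:b[2]]=m[b[1]:b[3],b[0]:b[2]]
    return max(cv2.findContours(mm,0,2)[0],key=cv2.contourArea)
def q(c):return cv2.boxPoints(cv2.minAreaRect(c))
for n,c in [('field',big((H<18)&(S>70)&(V>70),(190,115,262,197))),('grey',big((S<60)&(V>110),(190,185,262,230)))]:
    b=ray(im,q(c),.033);print(n,q(c).round(1).tolist(),b.round(4).tolist(),b.mean(0).round(4))
d=big((V<80),(215,198,240,215));m=cv2.moments(d);print('dot',ray(im,[[m['m10']/m['m00'],m['m01']/m['m00']]],.033))
t=big((S<70)&(V>100),(415,140,560,320));ap=cv2.approxPolyDP(t,8,True).reshape(-1,2);print('tray',ap.tolist(),ray(im,ap,.01).round(4).tolist())
print(observe()['position'])
E
```

```text
field [[197.60000610351562, 123.0999984741211], [249.0, 121.4000015258789], [251.39999389648438, 192.3000030517578], [199.89999389648438, 194.0]] [[0.4629, -0.192, 0.033], [0.4505, -0.1435, 0.033], [0.5193, -0.1273, 0.033], [0.5327, -0.179, 0.033]] [ 0.4913 -0.1604  0.033 ]
grey [[203.0, 194.0], [251.39999389648438, 192.6999969482422], [252.10000610351562, 220.0], [203.6999969482422, 221.3000030517578]] [[0.532, -0.1759, 0.033], [0.5197, -0.1273, 0.033], [0.5487, -0.1207, 0.033], [0.5614, -0.1706, 0.033]] [ 0.5405 -0.1486  0.033 ]
dot [[ 0.53943319 -0.14846937  0.033     ]]
tray [[447, 154], [422, 304], [526, 307], [559, 196], [559, 157]] [[0.4373, 0.0693, 0.01], [0.6197, 0.1092, 0.01], [0.596, 0.2437, 0.01], [0.4523, 0.2146, 0.01], [0.4118, 0.1933, 0.01]]
[ 0.51159157 -0.10285691  0.21101431]
```

```bash
python3 -m jog '[[0,0,0,-0.017,-0.051,0,0],[0,0,0,0,0,0.045,0],[0,0,0,0,0,0.045,0],[0,0,0,0,0,0.045,0],[0,0,0,0,0,0.022,0],[0,0,0,0,0,0,0],[0,0,0,0,0,0,0],[0,0,0,0,0,0,0]]'
```

```text
time_s: 3.28
position: [0.5404, -0.1493, 0.0558]
tool_rot: [[-0.975, -0.221, 0.002], [-0.221, 0.975, -0.001], [-0.002, -0.002, -1.0]]
ft_force: [0.1, 0.4, -1.3]
grip_width: -0.0
gripper_force: 0.0
```

```bash
python3 -m jog '[[0,0,0,0,0,0.012,0],[0,0,0,0,0,0.008,0],[0,0,0,0,0,0.005,0],[0,0,0,0,0,0.005,0],[0,0,0,0,0,0.005,0],[0,0,0,0,0,0,0]]'
```

```text
time_s: 4.03
position: [0.5418, -0.1496, 0.0222]
tool_rot: [[-0.975, -0.22, 0.006], [-0.22, 0.975, -0.002], [-0.005, -0.004, -1.0]]
ft_force: [-0.2, 3.2, 23.8]
grip_width: -0.0003
gripper_force: 10.9
```

```bash
python3 -m jog '[[0,0,0,0,0,-0.005,0],[0,0,0,0,0,-0.025,0],[0,0,0,0.0,0,-0.05,0],[0,0,0,0.03,0,-0.05,0],[0,0,0,0,0,0,0]]'; python3 - <<'E'
from h import *
snap('wrist','w2')
E
```

```text
time_s: 4.65
position: [0.5105, -0.1565, 0.1526]
tool_rot: [[-0.976, -0.22, 0.005], [-0.22, 0.976, -0.003], [-0.004, -0.004, -1.0]]
ft_force: [0.8, -0.6, -0.0]
grip_width: -0.0004
gripper_force: 0.0
```

View pics/w2.png

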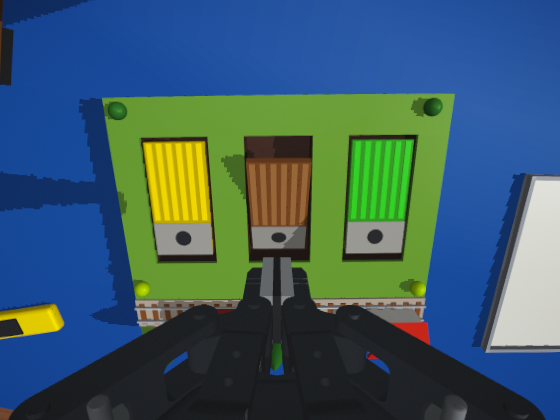

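The tile is tipped: its raised end edge is at row about 158 (cols 245–312), with the pocket showing behind it. Green and yellow are still flush.

```bash
python3 - <<'E'
from h import *
im=load('w2');p=im['pixels']
hsv=cv2.cvtColor(p,cv2.COLOR_RGB2HSV);H,S,V=[hsv[:,:,i].astype(int) for i in range(3)]
m=((H<18)&(S>70)&(V>70)).astype(np.uint8);m[:150]=0;m[225:]=0;m[:,:235]=0;m[:,320:]=0
c=max(cv2.findContours(m,0,2)[0],key=cv2.contourArea).reshape(-1,2)
ap=cv2.approxPolyDP(c,5,True).reshape(-1,2);print(ap.tolist())
tl=c[np.argmin(c.sum(1))];tr=c[np.argmin(c[:,1]-c[:,0])]
e=ray(im,[tl,tr],.054);print(tl,tr,e.round(4),np.linalg.norm(e[0]-e[1]),np.degrees(np.arctan2(*(e[1]-e[0])[[1,0]])))
s=observe();mid=e.mean(0);R=np.array(s['tool_rot'])
tx=np.array([np.cos(np.radians(12.7)),np.sin(np.radians(12.7)),0])
g=mid+tx*.0086; g[2]=.0463
print('grip',g,'model',np.array([.506,-.1577,0])-.0237*tx); print('tcp',s['position'],'delta tool',R.T@(g-s['position']))
E
```

```text
[[247, 158], [251, 224], [305, 224], [310, 158]]
[247 158] [310 158] [[ 0.4736 -0.188   0.054 ]
 [ 0.4631 -0.1417  0.054 ]] 0.04751272280808038 102.72448797514862
grip [ 0.47672163 -0.16295178  0.0463    ] model [ 0.48287983 -0.16291036  0.        ]
tcp [ 0.51036028 -0.15605233  0.15043869] delta tool [0.03450747 0.00083098 0.10407964]
```

```bash
python3 -m jog '[[0,0,0,0.033,0.001,0,75],[0,0,0,0,0,0.035,75],[0,0,0,0,0,0.035,75],[0,0,0,0,0,0,75],[0,0,0,0,0,0.02,75],[0,0,0,0,0,0.015,75],[0,0,0,0,0,0,75]]' 40; python3 - <<'E'
from h import *
print(observe()['position']);snap('wrist','w3')
E
```

```text
time_s: 5.58
position: [0.4781, -0.1619, 0.0442]
tool_rot: [[-0.975, -0.221, -0.001], [-0.221, 0.975, 0.001], [0.001, 0.001, -1.0]]
ft_force: [0.8, 0.4, -0.7]
grip_width: 0.0644
gripper_force: 0.0
[ 0.47814258 -0.16189031  0.0442167 ]
```

View pics/w3.png

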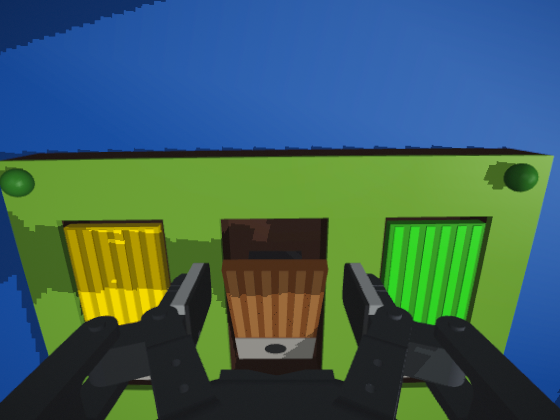

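The open fingers straddle the raised end (edge at row 262, cols 222–328). I'll go down and close.

```bash
python3 -m jog '[[0,0,0,0,0,0.011,75],[0,0,0,0,0,0,75],[0,0,0,0,0,0,60],[0,0,0,0,0,0,50],[0,0,0,0,0,0,45],[0,0,0,0,0,0,45],[0,0,0,0,0,0,45]]' 40
```

```text
time_s: 6.5
position: [0.4781, -0.1621, 0.0335]
tool_rot: [[-0.975, -0.22, 0.0], [-0.22, 0.975, -0.0], [-0.0, -0.0, -1.0]]
ft_force: [-2.3, 1.2, 3.6]
grip_width: 0.0488
gripper_force: 41.0
```

```bash
python3 -m jog '[[0,0,0,0,0,-0.01,45],[0,0,0,0,0,-0.02,45],[0,0,0,0,0,-0.04,45],[0,0,0,0,0,-0.06,45],[0,0,0,0,0,0,45]]' 40; python3 - <<'E'
from h import *
print(observe()['grip_width'],observe()['position']);snap('wrist','w4')
E
```

```text
time_s: 7.12
position: [0.4797, -0.1629, 0.1676]
tool_rot: [[-0.975, -0.221, 0.008], [-0.221, 0.975, -0.005], [-0.006, -0.006, -1.0]]
ft_force: [-0.7, 0.6, -1.7]
grip_width: 0.0489
gripper_force: 41.8
0.04885547809548156 [ 0.47972014 -0.16289737  0.16760846]
```

View pics/w4.png

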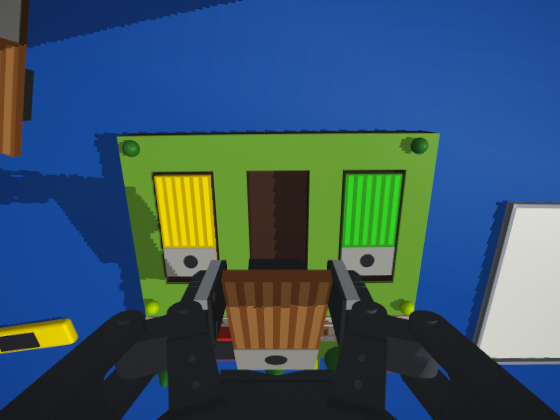

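The tile is held at its tilted angle and the pocket is empty. Green and yellow are still flush. I'll carry the tile to the tray.

```bash
python3 -m jog '[[0,0,0,-0.0127,0.051,0,45],[0,0,0,-0.0127,0.051,0,45],[0,0,0,-0.0127,0.051,0,45],[0,0,0,-0.0127,0.051,0,45],[0,0,0,-0.0127,0.051,0,45],[0,0,0,-0.0127,0.051,0,45],[0,0,0,0,0,0.03,45],[0,0,0,0,0,0.03,45],[0,0,0,0,0,0,45],[0,0,0,0,0,0,45]]' 40; python3 - <<'E'
from h import *
print(observe()['position']);a=snap('wrist','w5')['pixels'];b=snap('top','t5');b=cv2.resize(b['pixels'][150:270,170:330],None,fx=3.5,fy=3.5);
cv2.imwrite('pics/m5.png',cv2.resize(np.hstack([cv2.resize(a[:,:],(560,420)),b]),(800,300))[:,:,::-1])
E
```

```text
time_s: 8.43
position: [0.4853, 0.1531, 0.1038]
tool_rot: [[-0.975, -0.22, 0.0], [-0.22, 0.975, -0.0], [-0.0, -0.0, -1.0]]
ft_force: [-0.1, 0.7, -0.6]
grip_width: 0.0487
gripper_force: 41.9
[0.48527582 0.15313513 0.10375055]
```

View pics/m5.png

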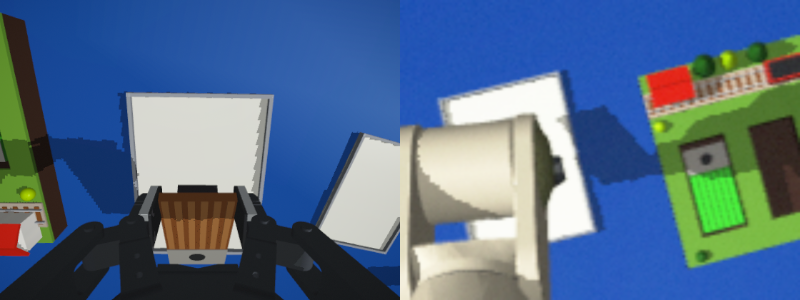

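The tile is over the tray and centred across it. I'll lower it gently.

```bash
python3 -m jog '[[0,0,0,0,0,0.03,45],[0,0,0,0,0,0.02,45],[0,0,0,0,0,0.012,45],[0,0,0,0,0,0.004,45],[0,0,0,0,0,0,45],[0,0,0,0,0,0,45]]' 40
```

```text
time_s: 9.28
position: [0.4854, 0.1533, 0.038]
tool_rot: [[-0.975, -0.22, 0.001], [-0.22, 0.975, 0.0], [-0.001, -0.0, -1.0]]
ft_force: [1.0, -0.5, -0.8]
grip_width: 0.0483
gripper_force: 41.9
```

```bash
python3 -m jog '[[0,0,0,0,0,0.002,45],[0,0,0,0,0,0.001,45],[0,0,0,0,0,0.001,45],[0,0,0,0,0,0,45],[0,0,0,0,0,0,45]]' 40; python3 -m jog '[[0,0,0,0,0,0.001,45],[0,0,0,0,0,0,45],[0,0,0,0,0,0,45]]' 40
```

```text
time_s: 9.9
position: [0.485, 0.1532, 0.0333]
tool_rot: [[-0.975, -0.22, -0.0], [-0.22, 0.975, -0.0], [0.0, -0.0, -1.0]]
ft_force: [0.5, 0.6, -2.0]
grip_width: 0.0487
gripper_force: 41.9
time_s: 10.28
position: [0.4849, 0.1532, 0.0325]
tool_rot: [[-0.975, -0.22, 0.0], [-0.22, 0.975, -0.0], [-0.0, -0.0, -1.0]]
ft_force: [-2.9, -1.7, 4.9]
grip_width: 0.0485
gripper_force: 42.4
```

Contact with the tray floor. I'll release and retreat.

```bash
python3 -m jog '[[0,0,0,0,0,0,60],[0,0,0,0,0,0,68],[0,0,0,0,0,0,75],[0,0,0,0,0,0,80],[0,0,0,0,0,-0.02,80],[0,0,0,0,0,-0.04,80],[0,0,0,0,0,-0.06,80],[0,0,0,0.06,0,-0.01,80],[0,0,0,0.04,0,0,80],[0,0,0,0,0,0,80]]'; python3 - <<'E'
from h import *
a=snap('wrist','w6')['pixels'];b=snap('scene','s6')['pixels'];b=cv2.resize(b[140:300,150:400],(656,420))
cv2.imwrite('pics/m6.png',cv2.resize(np.hstack([a,b]),(800,276))[:,:,::-1])
E
```

```text
time_s: 11.52
position: [0.3853, 0.131, 0.1627]
tool_rot: [[-0.975, -0.22, -0.0], [-0.22, 0.975, -0.0], [0.0, 0.0, -1.0]]
ft_force: [0.7, -0.2, 0.1]
grip_width: 0.0685
gripper_force: 0.0
```

View pics/m6.png

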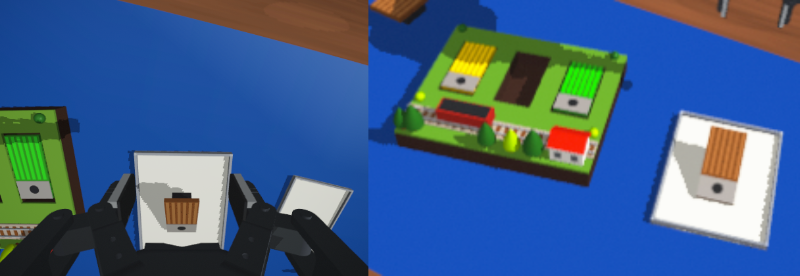

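The brown tile lies right way up and tipped in the middle of the large tray. Green and yellow are flush, and the gripper is clear.

```bash
python3 -c "
from rig import job
print(job.close_job())"
```

```text
the job is handed in; nothing more can be done
None
```

The brown field lies right way up near the middle of the large white tray, resting tipped on its foot. The green and yellow fields are still flush. The job was handed in at about 11.5 s; the press on the paved end reached about 24 N, against the under 2 N it should need.

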